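# Uncover a pipe weld mark and hold the inspection mirror on it

## Task

The blue tape roll parked on the upright pipe stub hides a yellow paint mark: lift the roll straight up off the stub and lay it flat in the steel dish. Then take the small mirror by the yellow grip on top and turn it against its spring until the inspection camera, which looks straight into the mirror, sees the yellow mark reflected in the middle of it. Finish while still holding the grip at that angle, and leave the other things on the table where they are.

Things in the scene. Friction and masses are not known exactly. Their poses are not given: they have to be found in the camera images.
- roll: blue tape roll on a cardboard core: outside diameter 58, bore 34, 36 mm high, 120 g (varies). Origin at the centre of its underside, z along its axis (up). It starts around the pipe stub, resting on the stub's collar with its underside 50 mm above the table.
- flange: steel flange with an upright pipe stub, fixed: flange 96 mm across and 12 mm thick, collar 43 mm across up to 50 mm, stub 27 mm across up to 108 mm above the table. Origin at the centre of its underside, on the stub's axis. Its -x side carries the paint mark. It stands on either side of the camera's line (the dish on the other).
- mark (a point): centre of the yellow paint mark, a band 24 mm high around the half of the stub that faces the flange's -x, 68 mm above the table; the point lies inside the stub, 8 mm from its axis towards the mark. Covered by the roll at first.
- dish: round shallow steel parts dish, fixed: inside floor 118 mm across, 4 mm above the table; rim 140 mm across, 20 mm high. Origin at the centre of its underside.
- stand: mirror stand, fixed: round black foot 76 mm across. Origin at the centre of its underside, on the mirror's upright turning axis. Its +x axis points at the camera's lens. It carries the mirror: an upright plate 74 mm wide in a red frame, 36 to 100 mm above the table, its face on the turning axis.
- mirror (a joint): turn of the mirror about its upright axis, rad, positive counter-clockwise from above, range -1 to 1. At 0 it faces the camera squarely (normal along the stand's +x); a light spring (0.1 N m per rad) returns it to 0 when let go. Turned by an angle, it throws the camera's line of sight off at twice that angle from the stand's +x.
- grip_mid (a point): middle of the yellow grip on top of the mirror: a bar 12 mm thick (along its x, the mirror's normal), 36 mm long (along its y, parallel to the glass), 42 mm tall, from 104 to 146 mm above the table; this point is at 126 mm, on the turning axis. It turns with the mirror.
- lens (a point): middle of the inspection camera's lens, 68 mm above the table, the same height as the mirror's and the mark's middle. The grey camera (fixed, 92 mm high, 60 mm wide) stands about 250 to 305 mm from the mirror and looks along its -x straight at the mirror's axis.
- sightline (a point): a point in the air 100 mm from the mirror's axis along the camera's reflected line of sight, 68 mm above the table; its x axis runs along that line away from the mirror, z up. It moves as the mirror turns. The mark is in the middle of the reflected view when this line passes through it.
- elbow: bystander, leave alone: steel pipe elbow lying flat, two 28 mm legs 30 mm long
- coupling: bystander, leave alone: upright brass pipe coupling, 40 mm across, 36 mm high
- sealant: bystander, leave alone: white bottle with red cap, 48 mm across, 110 mm high
- wrench: bystander, leave alone: wrench with a red handle, lying
- brush: bystander, leave alone: hand brush, lying
- tape_measure: bystander, leave alone: yellow tape measure case, 65 x 35 x 60 mm, standing
- crayon: bystander, leave alone: white marking crayon lying, 116 mm long, 16 mm thick
Not all that is in view belongs to the job. Of the things that look like the roll, the middle-sized one is meant.

How it is judged:
By the outcome, as a careful person would: the job done as asked, in the order asked, and still so for the second after the job is handed in, while the arm keeps its last pose, push and grip.
It also fails if it takes over 51 s, if anything falls off the work surface, if the arm or the gripper's body presses on something with over 40 N, if the wrist force passes 120 N, or if a joint passes its speed limit or range.

## Robot

A 6-joint arm with a two-finger parallel gripper is mounted at the origin on the work surface. World frame = base frame: x ahead of the robot, y to its left, z up, the work surface at z = 0. Lengths are in m, angles in rad, forces in N, time in s.
With the tool pointing down it reaches from about 0.275 to 0.825 m from the base axis. Payload 4.9 kg.
Tool frame: the origin (TCP) lies midway between the tips of the shut fingers; the grasp point (between the pads) lies 19 mm behind it (ctrl.grip_depth is the distance from the TCP to the grasp point, in m); z points along the fingers, y is the line along which they close (so a half turn about z gives the same grasp; the last joint's range is limited). The gripper opens to 85 mm and grips with 20 to 120 N. Pads are 22 mm wide; open, the fingers measure 114 mm over their backs; the gripper's body (76 mm by 85 mm) begins 54 mm behind the grasp point. The pads swing forward as they close: fully open they stand 13 mm farther back than shut.
Start: joints at [1.043, 0.326, -0.193, 1.052, 0, 1.437], TCP at [0.211, 0.508, 0.231] pointing down, gripper open.
Joint ranges: [-2.65, 2.65], [-0.97, 1.79], [-1.3, 1.35], [-1.93, 2.1], [-1.47, 1.37], [-3.14, 3.14]. Speed limits (rad/s): [2.57, 2.57, 3.14, 3.14, 3.14, 3.14].

## Interface

Orientations are given as a unit quaternion [x, y, z, w].
In Python, from rig import ctrl gives the robot as it stands. The module is installed in compiled form; this text tells all that it offers.
- The arm moves only by the tool arm_command, never from a script. Its argument "series" is a list of rows, each a list of 3 entries, a list of its own where there are three numbers: the shift along the world's x, y, z in parts of the range, where 1.0 means 100 cm, then the turn, a rotation vector about the world's x, y, z in normalised numbers (1 is 2 rad), then the finger opening in mm, from 0 to 85.4. In form: [[[tx, ty, tz], [rx, ry, rz], fingers], ...]. A call has 1 to 20 rows; each row is the pose to reach, as a shift and turn from the pose commanded when the call began; what a row does not reach only later rows make up. A row lasts 1/12 s, in which the tool goes at most 41.7 mm and 7.16 degrees, less where a joint would pass 70% of its speed; a pose out of reach is approached as far as the arm can. No shift or turn number may pass 1 either way. A call with a gripper value outside its range is refused whole. The fingers move at their own pace and stop on an object; "squeeze" is the grip in N (left out, the last holds). Time passes only in rows, so rows that repeat a pose let the fingers close. It gives the time, the measured TCP pose, the force, the opening and the grip force at its end, in the units of the state.
- ctrl.get_state(): the state, without advancing time (a new reading comes with each control period).
- ctrl.read_camera(name): name is "scene" or "top" or "wrist"; returns (picture, depth): 480x640x3 uint8, red, green, blue; 480x640 float32, m along the optical axis (not along the pixel's ray), 0 where there is no reading.
- ctrl.get_calibration(name): a dict with "vfov" (degrees; the focal length in pixels is half the picture's height over the tangent of half this angle, whatever the lens; pixels are square), "cx", "cy" (the principal point, pixels), "dist_coeffs" ([k1, k2, p1, p2, k3] as OpenCV has them; the pictures are not rectified), "eye" and "attitude" of the camera in the world. Camera axes: x right, y down, z forward; pixel columns grow to the right and rows downward; lengths in m; the calibration is good to about 2 mm. A picture is of the moment at which its call begins: read the wrist's pose just before it. get_calibration takes no time and is no camera call; for the wrist camera it gives the pose at the moment of the call.
- ctrl.hand_in(): hands the job in; it is judged then, once.
The state is a dict: "t": time; "joints": joint angles; "joint_vel": joint speeds; "joint_efforts": joint torques, N m; "eef_pos": TCP position; "eef_rot": TCP orientation; "contact_force": force on the tool from outside, world axes, zero at the start; "torque": the same for the moment, N m; "width": opening from 0.0 (shut) to 1.0 (fully open); "finger_force": force on a finger pad.
Only numpy, scipy, OpenCV 4.12 (cv2) and the standard library are available. Lean on these libraries where they do the work, as an engineer would, in place of code of your own. Each camera call takes 0.05 s, during which the arm holds its last target. There are 200 camera calls.

## Working session

There is one attempt and no reset: what is moved stays moved. The work goes in short steps, Python scripts to look and compute and a tool call to move; the robot and the scene stay as the last step left them, time stands still between calls to the robot, and variables do not carry over. Pictures are saved under pics/ and viewed, at most 10 in all, crops included, and the job is handed in when it is done.

Besides the shell and the picture viewer there is one more tool, called after "Call:" by a JSON object that holds its "method" and its "body". arm_command: Moves the arm, as the interface text tells. Its arguments: {"type":"object","properties":{"series":{"type":"array","items":{"type":"array"}},"squeeze":{"type":"number"}},"required":["series"]}

```bash
mkdir -p pics; cat > h.py <<'E'
import numpy as np,cv2
from rig import ctrl
from scipy.spatial.transform import Rotation as R
def look(n,save=None):
    c=ctrl.get_calibration(n); p,d=ctrl.read_camera(n)
    if save:
        cv2.imwrite('pics/%s.png'%save,p[:,:,::-1]); np.savez('pics/%s.npz'%save,p=p,d=d,c=np.array([c],dtype=object))
    return p,d,c
def load(s):
    z=np.load('pics/%s.npz'%s,allow_pickle=True); return z['p'],z['d'],z['c'][0]
def att(c):
    a=np.array(c['attitude']); return R.from_quat(a).as_matrix() if a.size==4 else a.reshape(3,3)
def cloud(p,d,c):
    f=240/np.tan(np.radians(c['vfov'])/2); K=np.array([[f,0,c['cx']],[0,f,c['cy']],[0,0,1]])
    v,u=np.mgrid[0:480,0:640]
    n=cv2.undistortPoints(np.stack([u.ravel(),v.ravel()],1).astype(float)[:,None],K,np.array(c['dist_coeffs']))[:,0]
    P=np.c_[n,np.ones(len(n))]*d.ravel()[:,None]
    W=P@att(c).T+np.array(c['eye']); W[d.ravel()==0]=np.nan
    return W.reshape(480,640,3)
E
python3 - <<'E'
from h import *
for n in('scene','top'):
    p,d,c=look(n,n+'0'); print(n,c)
print(ctrl.get_state())
E
```

```text
scene {'vfov': 52.993831210192596, 'cx': 311.1928439461593, 'cy': 235.5336703693706, 'dist_coeffs': array([-0.03358611,  0.        ,  0.        ,  0.        ,  0.        ]), 'eye': array([ 1.36945651, -0.14143248,  0.84585855]), 'attitude': array([ 0.71571801,  0.56564435, -0.2632004 , -0.31387855])}
top {'vfov': 46.04492881118847, 'cx': 316.1760604579969, 'cy': 239.6633761928982, 'dist_coeffs': array([-0.14616692,  0.        ,  0.        ,  0.        ,  0.        ]), 'eye': array([ 0.45552655, -0.00540431,  1.6003549 ]), 'attitude': array([ 0.71284492, -0.70051151,  0.01367423, -0.03080206])}
{'t': 0.1, 'joints': array([ 1.04279982e+00,  3.26874881e-01, -1.93435605e-01,  1.05199820e+00,
        3.15097568e-05,  1.43660147e+00]), 'joint_vel': array([ 0.00060052,  0.00062089,  0.0026458 , -0.00020655, -0.00073915,
        0.00105192]), 'joint_efforts': array([ 1.82434142e-04, -4.44239938e+01,  2.63037890e+01,  7.88963400e-03,
       -1.49189377e-04, -7.79408282e-06]), 'eef_pos': array([0.21076358, 0.50748134, 0.23059567]), 'eef_rot': array([ 1.95630942e-01,  9.80677298e-01, -7.09985905e-04, -2.60717057e-04]), 'contact_force': array([ 0.32956406,  0.07820882, -0.58649068]), 'torque': array([-0.01596942, -0.02111022, -0.01530118]), 'finger_force': 0.0, 'width': 1.0011852363091267}
```

View pics/top0.png

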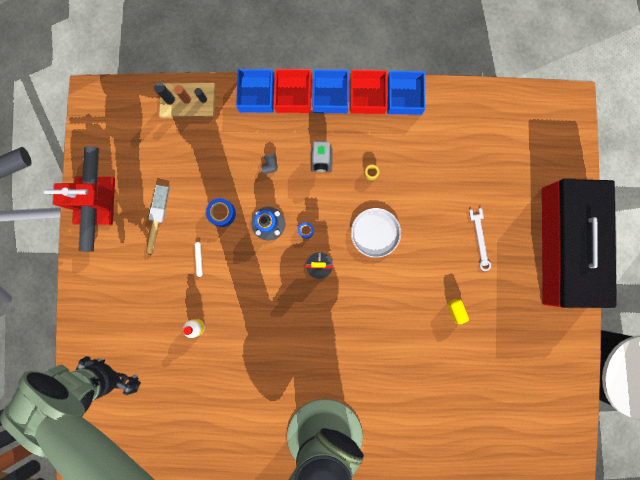

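View pics/scene0.png

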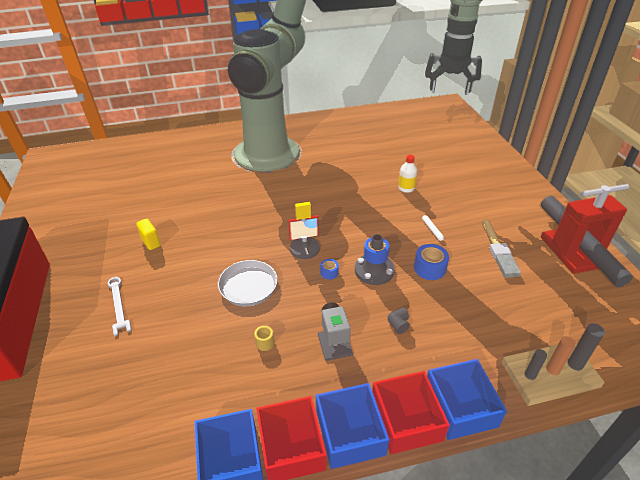

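The top view shows the roll on its stub at (267,222), with the larger lookalike at (221,212) and the smaller at (305,230). The dish is at (376,233), the mirror grip at (319,265) and the inspection camera at (321,157). Next I'll measure these from depth.

```bash
cat > m.py <<'E'
from h import *
from scipy.optimize import least_squares
def circ(q):
    s=least_squares(lambda a:np.hypot(q[:,0]-a[0],q[:,1]-a[1])-a[2],[*q[:,:2].mean(0),.03],loss='soft_l1',f_scale=.001).x
    return s.round(4)
def box(W,cx,cy,r,z0,z1):
    Q=W.reshape(-1,3); Q=Q[~np.isnan(Q[:,0])]
    return Q[(np.hypot(Q[:,0]-cx,Q[:,1]-cy)<r)&(Q[:,2]>z0)&(Q[:,2]<z1)]
E
python3 - <<'E'
from m import *
np.set_printoptions(suppress=True,precision=4)
p,d,c=load('top0');T=cloud(p,d,c); p2,d2,c2=load('scene0');S=cloud(p2,d2,c2)
for n,(u,v) in dict(stub=(267,222),dish=(376,233),grip=(319,264),cam=(321,157),big=(221,205),small=(305,225),table=(300,350),elbow=(269,163),coup=(372,167)).items(): print(n,T[v,u])
f0=T[222,267,:2]; 
for nm,W in(('T',T),('S',S)):
    for zz in((.1,.115),(.08,.092),(.008,.018)):
        q=box(W,*f0,.065,*zz); print(nm,'stub',zz,len(q),q.mean(0) if len(q) else '', circ(q) if len(q)>8 else '')
    q=box(W,*T[233,376,:2],.09,.015,.026); print(nm,'dish',len(q),circ(q),q[:,:2].max(0)/2+q[:,:2].min(0)/2, np.ptp(q[:,:2],axis=0))
    q=box(W,*T[264,319,:2],.04,.14,.16); print(nm,'griptop',len(q),q.mean(0),np.ptp(q,axis=0)); 
    if len(q)>5:print(cv2.minAreaRect((q[:,:2]*1000).astype(np.float32)))
    q=box(W,*T[264,319,:2],.045,.003,.02); print(nm,'foot',len(q),(q[:,:2].max(0)+q[:,:2].min(0))/2,np.ptp(q,axis=0),circ(q))
    q=box(W,*T[157,321,:2],.05,.08,.1); print(nm,'camtop',len(q),q.mean(0),cv2.minAreaRect((q[:,:2]*1000).astype(np.float32)))
    q=box(W,*T[157,321,:2],.055,.01,.1); print(nm,'camall',len(q),q.min(0),q.max(0))
E
```

```text
stub [0.5938 0.163  0.1117]
dish [ 0.5778 -0.1352  0.0006]
grip [0.4841 0.0222 0.1513]
cam [0.7736 0.0229 0.0978]
big [0.6507 0.3088 0.0054]
small [0.5953 0.0659 0.0222]
table [0.2438 0.074  0.005 ]
elbow [0.7693 0.171  0.0289]
coup [ 0.7644 -0.1209  0.0158]
T stub (0.1, 0.115) 82 [0.6004 0.1715 0.1077] [0.6008 0.1715 0.0096]
T stub (0.08, 0.092) 218 [0.6011 0.1715 0.0856] [0.6007 0.1725 0.0234]
T stub (0.008, 0.018) 407 [0.5965 0.1661 0.0129] [0.6024 0.1747 0.0409]
T dish 205 [ 0.5785 -0.1321  0.0663] [ 0.5793 -0.1322] [0.1358 0.1327]
T griptop 65 [0.4842 0.0242 0.146 ] [0.0108 0.0337 0.0106]
((484.180419921875, 23.63445281982422), (10.489073753356934, 33.646484375), 1.1047500371932983)
T foot 456 [0.4844 0.0221] [0.0849 0.0849 0.0168] [0.4843 0.024  0.0295]
T camtop 417 [0.7835 0.0232 0.0895] ((780.7811279296875, 23.333778381347656), (74.98390197753906, 43.77753448486328), 0.9132384061813354)
T camall 490 [ 0.7426 -0.0043  0.01  ] [0.8194 0.0529 0.0994]
S stub (0.1, 0.115) 89 [0.6036 0.1706 0.1073] [0.6027 0.1711 0.0094]
S stub (0.08, 0.092) 263 [0.6088 0.169  0.0858] [0.6014 0.172  0.0231]
S stub (0.008, 0.018) 470 [0.6164 0.1664 0.0135] [0.6009 0.1714 0.04  ]
S dish 338 [ 0.5794 -0.1335  0.0673] [ 0.5778 -0.1335] [0.1409 0.1388]
S griptop 73 [0.4859 0.0233 0.145 ] [0.0147 0.0357 0.0084]
((484.4126281738281, 23.965831756591797), (35.455806732177734, 14.272541046142578), 88.15543365478516)
S foot 456 [0.4899 0.0237] [0.0747 0.0749 0.0168] [0.4857 0.0237 0.0289]
S camtop 693 [0.7912 0.0218 0.0903] ((782.9496459960938, 23.2211971282959), (46.82587432861328, 79.21647644042969), 89.22503662109375)
S camall 1041 [ 0.7423 -0.0069  0.01  ] [0.8231 0.0521 0.0973]
```

The manual's scale: shifts go in shares of 100 cm and turns go in shares of 2 rad. Converting my numbers, 390 mm / 1000 = 0.39, -335 mm / 1000 = -0.335, -1.177 rad / 2 = -0.5885.

Call:
{"method": "arm_command", "body": {"series": [[[0.39,-0.335,0],[0,0,-0.5885],85],[[0.39,-0.335,0],[0,0,-0.5885],85],[[0.39,-0.335,0],[0,0,-0.5885],85],[[0.39,-0.335,0],[0,0,-0.5885],85],[[0.39,-0.335,0],[0,0,-0.5885],85],[[0.39,-0.335,0],[0,0,-0.5885],85],[[0.39,-0.335,0],[0,0,-0.5885],85],[[0.39,-0.335,0],[0,0,-0.5885],85],[[0.39,-0.335,0],[0,0,-0.5885],85],[[0.39,-0.335,0],[0,0,-0.5885],85],[[0.39,-0.335,0],[0,0,-0.5885],85],[[0.39,-0.335,0],[0,0,-0.5885],85],[[0.39,-0.335,0],[0,0,-0.5885],85],[[0.39,-0.335,0],[0,0,-0.5885],85],[[0.39,-0.335,0],[0,0,-0.5885],85],[[0.39,-0.335,0],[0,0,-0.5885],85]], "squeeze": 40}}

```text
t: 1.43
eef_pos: [0.5998, 0.1737, 0.2308]
eef_rot: [0.707, 0.707, -0.001, -0.001]
contact_force: [-1.1, -0.4, -0.2]
width: 0.992
finger_force: 0.0
```

```bash
python3 - <<'E'
from m import *
np.set_printoptions(suppress=True,precision=4)
s=ctrl.get_state();print(s['t'],s['eef_pos'],R.from_quat(s['eef_rot']).as_matrix())
p,d,c=look('wrist','w1');W=cloud(p,d,c);print(c['eye'],c['vfov'])
for zz in((.1,.115),(.08,.092),(.008,.018)):
    q=box(W,.601,.172,.065,*zz); print(zz,len(q),q.mean(0) if len(q) else '', circ(q) if len(q)>8 else '')
E
```

```text
1.4333 [0.5998 0.1737 0.2308] [[-0.0008  1.     -0.0018]
 [ 1.      0.0008  0.0003]
 [ 0.0003 -0.0018 -1.    ]]
[0.6015 0.241  0.3742] 66.3103508052258
(0.1, 0.115) 995 [0.602  0.1735 0.1083] [0.6019 0.1734 0.0094]
(0.08, 0.092) 2595 [0.6024 0.1751 0.0864] [0.6024 0.1723 0.0234]
(0.008, 0.018) 2726 [0.6016 0.1895 0.0137] [0.6023 0.1684 0.0421]
```

View pics/w1.png

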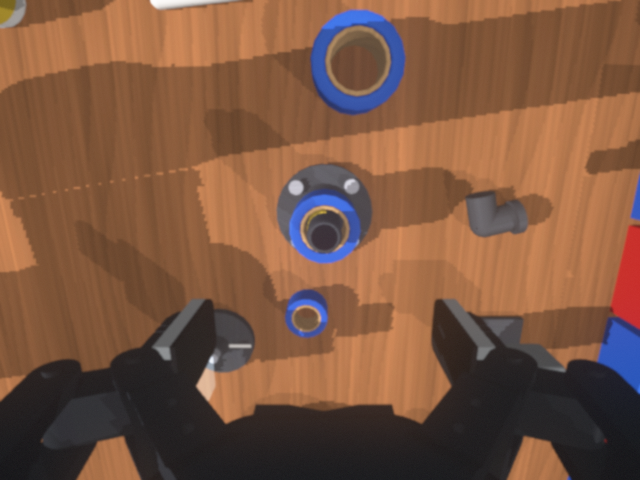

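The wrist view shows the roll at (324,228), centred between the fingers. Now I'll grasp it and lift straight up.

To row units: -175 mm / 1000 = -0.175, -165 mm / 1000 = -0.165.

Call:
{"method": "arm_command", "body": {"series": [[[0.002,-0.001,-0.04],[0,0,0],85],[[0.002,-0.001,-0.08],[0,0,0],85],[[0.002,-0.001,-0.115],[0,0,0],85],[[0.002,-0.001,-0.145],[0,0,0],85],[[0.002,-0.001,-0.165],[0,0,0],85],[[0.002,-0.001,-0.175],[0,0,0],85],[[0.002,-0.001,-0.175],[0,0,0],85],[[0.002,-0.001,-0.175],[0,0,0],40],[[0.002,-0.001,-0.175],[0,0,0],40],[[0.002,-0.001,-0.175],[0,0,0],40],[[0.002,-0.001,-0.175],[0,0,0],40],[[0.002,-0.001,-0.175],[0,0,0],40],[[0.002,-0.001,-0.175],[0,0,0],40],[[0.002,-0.001,-0.175],[0,0,0],40]], "squeeze": 40}}

```text
t: 2.65
eef_pos: [0.6037, 0.1726, 0.0587]
eef_rot: [0.707, 0.707, 0.001, 0.0]
contact_force: [-2.6, 1.4, 6.2]
width: 0.661
finger_force: 42.5
```

To row units: 100 mm / 1000 = 0.1, 95 mm / 1000 = 0.095.

Call:
{"method": "arm_command", "body": {"series": [[[0,0,0.008],[0,0,0],40],[[0,0,0.018],[0,0,0],40],[[0,0,0.032],[0,0,0],40],[[0,0,0.048],[0,0,0],40],[[0,0,0.064],[0,0,0],40],[[0,0,0.08],[0,0,0],40],[[0,0,0.095],[0,0,0],40],[[0,0,0.1],[0,0,0],40],[[0,0,0.1],[0,0,0],40]]}}

```text
t: 3.4
eef_pos: [0.6047, 0.1721, 0.1591]
eef_rot: [0.707, 0.707, 0.002, 0.001]
contact_force: [0.3, 1.0, -2.3]
width: 0.662
finger_force: 42.9
```

```bash
python3 - <<'E'
from m import *
np.set_printoptions(suppress=True,precision=4)
s=ctrl.get_state();print(s['t'],s['eef_pos'],s['width'],s['contact_force'])
p,d,c=look('scene','s1');W=cloud(p,d,c)
cv2.imwrite('pics/s1c.png',cv2.resize(p[170:370,220:480,::-1],(780,600)))
m=(p[...,2]<90)&(p[...,0]>140)&(p[...,1]>110)
q=W[m]; q=q[np.hypot(q[:,0]-.601,q[:,1]-.172)<.03]; print(len(q)); print(q)
q=box(W,*s['eef_pos'][:2],.05,.09,.2); b=(p.astype(int)[...,2]-p[...,0]>60)
q=W[b];q=q[(np.hypot(q[:,0]-.603,q[:,1]-.172)<.04)];print(len(q),q.min(0),q.max(0))
E
```

```text
3.4 [0.6047 0.1721 0.1591] 0.6618385616087236 [ 0.2644  0.9775 -2.337 ]
40
[[0.6217 0.1913 0.2664]
 [0.6221 0.1914 0.2641]
 [0.5872 0.1632 0.1855]
 [0.5881 0.1652 0.1858]
 [0.5875 0.1678 0.1849]
 [0.5862 0.1707 0.1833]
 [0.5877 0.1724 0.1842]
 [0.5878 0.1747 0.1837]
 [0.5932 0.1866 0.1856]
 [0.5921 0.1615 0.1868]
 [0.5924 0.1638 0.1866]
 [0.5906 0.1668 0.1846]
 [0.5863 0.1708 0.1806]
 [0.5896 0.1604 0.1823]
 [0.5876 0.1658 0.1797]
 [0.5862 0.1687 0.1781]
 [0.5892 0.1654 0.1782]
 [0.5864 0.1689 0.1753]
 [0.5948 0.1587 0.1811]
 [0.5894 0.1655 0.1755]
 [0.6042 0.153  0.1868]
 [0.6046 0.1551 0.1867]
 [0.5891 0.1658 0.1724]
 [0.5917 0.1626 0.1723]
 [0.5856 0.1698 0.166 ]
 [0.5883 0.1711 0.1679]
 [0.6117 0.1573 0.1862]
 [0.5898 0.1683 0.1668]
 [0.5892 0.1733 0.1653]
 [0.5864 0.1746 0.1599]
 [0.6086 0.1822 0.0865]
 [0.5988 0.1593 0.0797]
 [0.5973 0.1601 0.0749]
 [0.6023 0.1583 0.0767]
 [0.6046 0.1847 0.0728]
 [0.596  0.1585 0.0677]
 [0.599  0.1575 0.0675]
 [0.6    0.1573 0.0653]
 [0.5981 0.1583 0.06  ]
 [0.6011 0.1573 0.0598]]
260 [0.577  0.1433 0.1517] [0.6391 0.1925 0.19  ]
```

View pics/s1c.png

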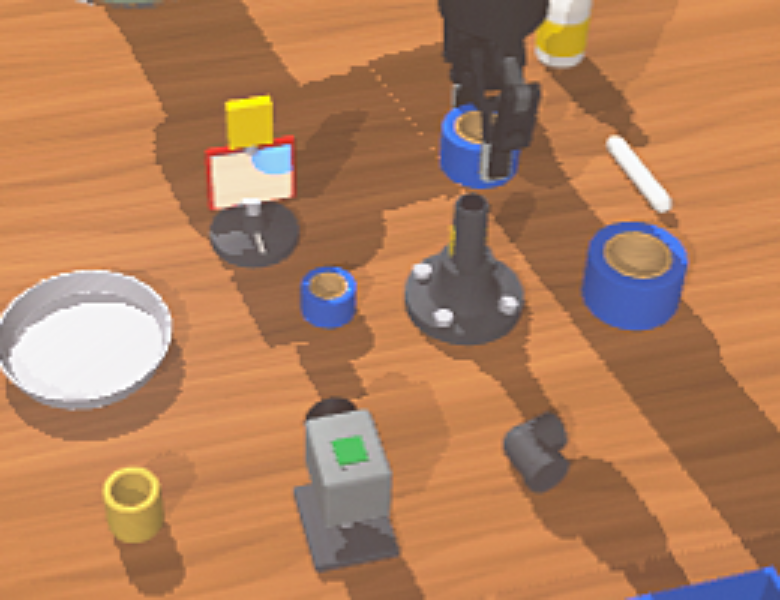

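The scene crop shows the roll clear of the stub at (480,145). A yellow strip is visible on the stub's left side at (453,240). Now I'll carry the roll over the dish.

To row units: -305 mm / 1000 = -0.305, -295 mm / 1000 = -0.295.

Call:
{"method": "arm_command", "body": {"series": [[[-0.003,-0.025,0],[0,0,0],40],[[-0.006,-0.065,0],[0,0,0],40],[[-0.01,-0.106,0],[0,0,0],40],[[-0.013,-0.147,0],[0,0,0],40],[[-0.016,-0.188,0],[0,0,0],40],[[-0.02,-0.229,0],[0,0,0],40],[[-0.023,-0.268,0],[0,0,0],40],[[-0.024,-0.295,0],[0,0,0],40],[[-0.024,-0.305,0],[0,0,0],40],[[-0.024,-0.305,-0.03],[0,0,0],40],[[-0.024,-0.305,-0.065],[0,0,0],40],[[-0.024,-0.305,-0.095],[0,0,0],40],[[-0.024,-0.305,-0.115],[0,0,0],40],[[-0.024,-0.305,-0.125],[0,0,0],40],[[-0.024,-0.305,-0.125],[0,0,0],40]]}}

```text
t: 4.7
eef_pos: [0.5766, -0.1317, 0.0282]
eef_rot: [0.707, 0.707, -0.001, -0.003]
contact_force: [-0.5, -0.3, -1.3]
width: 0.663
finger_force: 42.9
```

```bash
python3 - <<'E'
from m import *
np.set_printoptions(suppress=True,precision=4)
s=ctrl.get_state();print(s['t'],s['eef_pos'],s['width'],s['contact_force'])
p,d,c=look('scene','s2');W=cloud(p,d,c)
b=(p.astype(int)[...,2]-p[...,0]>60);e=s['eef_pos']
q=W[b];q=q[(np.hypot(q[:,0]-e[0],q[:,1]-e[1])<.05)];print(len(q),q.min(0),q.max(0),circ(q))
cv2.imwrite('pics/s2c.png',cv2.resize(p[180:330,160:360,::-1],(800,600)))
E
```

```text
4.7 [ 0.5766 -0.1317  0.0282] 0.6629026696937126 [-0.5298 -0.326  -1.3317]
232 [ 0.5456 -0.1615  0.0024] [ 0.61   -0.1046  0.1047] [ 0.5795 -0.1318  0.0263]
```

View pics/s2c.png

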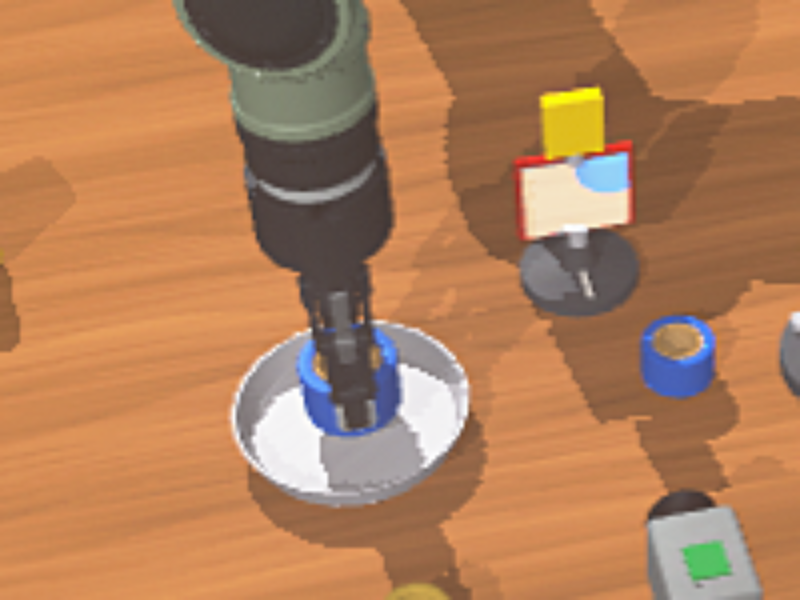

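The roll hangs centred in the dish at (350,385). I'll lower it, watching the force.

To row units: -14 mm / 1000 = -0.014, -13 mm / 1000 = -0.013.

Call:
{"method": "arm_command", "body": {"series": [[[0,0,-0.006],[0,0,0],40],[[0,0,-0.01],[0,0,0],40],[[0,0,-0.013],[0,0,0],40],[[0,0,-0.014],[0,0,0],40],[[0,0,-0.014],[0,0,0],40]]}}

```text
t: 5.17
eef_pos: [0.5792, -0.1331, 0.0175]
eef_rot: [0.707, 0.707, 0.0, 0.0]
contact_force: [0.1, 0.1, -1.9]
width: 0.657
finger_force: 42.9
```

To row units: -6 mm / 1000 = -0.006, -5 mm / 1000 = -0.005.

Call:
{"method": "arm_command", "body": {"series": [[[0,0,-0.003],[0,0,0],40],[[0,0,-0.005],[0,0,0],40],[[0,0,-0.006],[0,0,0],40],[[0,0,-0.006],[0,0,0],40]]}}

```text
t: 5.5
eef_pos: [0.5794, -0.1333, 0.0127]
eef_rot: [0.707, 0.707, 0.0, 0.001]
contact_force: [-3.0, 1.1, 8.8]
width: 0.663
finger_force: 43.8
```

Contact with the floor. Now I'll release it (partly, to stay inside the rim) and rise.

To row units: 220 mm / 1000 = 0.22, 210 mm / 1000 = 0.21.

Call:
{"method": "arm_command", "body": {"series": [[[0,0,0],[0,0,0],64],[[0,0,0],[0,0,0],70],[[0,0,0],[0,0,0],70],[[0,0,0],[0,0,0],70],[[0,0,0.008],[0,0,0],70],[[0,0,0.025],[0,0,0],70],[[0,0,0.055],[0,0,0],70],[[0,0,0.095],[0,0,0],70],[[0,0,0.135],[0,0,0],70],[[0,0,0.175],[0,0,0],70],[[0,0,0.21],[0,0,0],60],[[0,0,0.22],[0,0,0],50],[[0,0,0.22],[0,0,0],50]]}}

```text
t: 6.58
eef_pos: [0.5812, -0.1338, 0.2357]
eef_rot: [0.707, 0.707, 0.002, 0.003]
contact_force: [0.2, 0.2, -0.2]
width: 0.584
finger_force: 0.0
```

To row units: 157 mm / 1000 = 0.157, -94 mm / 1000 = -0.094.

Call:
{"method": "arm_command", "body": {"series": [[[-0.094,0.157,0],[0,0,0],50],[[-0.094,0.157,0],[0,0,0],50],[[-0.094,0.157,0],[0,0,0],50],[[-0.094,0.157,0],[0,0,0],50],[[-0.094,0.157,0],[0,0,0],50],[[-0.094,0.157,0],[0,0,0],50],[[-0.094,0.157,0],[0,0,0],50],[[-0.094,0.157,0],[0,0,0],50]]}}

```text
t: 7.25
eef_pos: [0.4851, 0.0234, 0.2304]
eef_rot: [0.707, 0.707, -0.0, -0.0]
contact_force: [0.5, 0.2, 0.0]
width: 0.584
finger_force: 0.0
```

```bash
python3 - <<'E'
from m import *
np.set_printoptions(suppress=True,precision=4)
s=ctrl.get_state();print(s['t'],s['eef_pos'],R.from_quat(s['eef_rot']).as_matrix()[:,1])
p,d,c=look('wrist','w2');W=cloud(p,d,c);print(c['eye'])
hsv=cv2.cvtColor(p,cv2.COLOR_RGB2HSV);y=cv2.inRange(hsv,(22,110,60),(35,255,255))>0
q=W[y];g=q[(np.hypot(q[:,0]-.4845,q[:,1]-.0238)<.04)&(q[:,2]>.13)];print('grip',len(g),g.mean(0) if len(g) else '')
if len(g)>5:print(cv2.minAreaRect((g[:,:2]*1000).astype(np.float32)))
k=q[(np.hypot(q[:,0]-.602,q[:,1]-.172)<.03)];print('mark',len(k),k.mean(0),k.min(0),k.max(0)); a=np.degrees(np.arctan2(k[:,1]-.1725,k[:,0]-.602))%360;print(np.percentile(a,[0,5,25,50,75,95,100]))
for zz in((.1,.115),(.015,.045)):
    r=box(W,.602,.172,.03,*zz);print(zz,len(r),circ(r) if len(r)>8 else '')
p,d,c=look('scene','s3');W=cloud(p,d,c)
b=(p.astype(int)[...,2]-p[...,0]>60)
q=W[b];q=q[(np.hypot(q[:,0]-.579,q[:,1]+.133)<.05)];t=q[q[:,2]>.036];print('roll',len(q),q.min(0),q.max(0),circ(t),t[:,2].mean())
E
```

```text
7.25 [0.4851 0.0234 0.2304] [ 1.     -0.0003 -0.001 ]
[0.4868 0.0909 0.3737]
grip 1009 [0.4849 0.0265 0.1459]
((485.1935119628906, 24.547243118286133), (11.854214668273926, 35.42123794555664), 0.06562639772891998)
mark 633 [0.5926 0.1667 0.0702] [0.5867 0.1574 0.0492] [0.6156 0.1924 0.0929]
[ 84.4301 143.0026 182.2911 212.0872 241.259  269.9184 327.8887]
(0.1, 0.115) 1416 [0.6    0.1698 0.0091]
(0.015, 0.045) 1669 [0.6042 0.1736 0.0264]
roll 381 [ 0.542  -0.1631  0.0025] [ 0.6108 -0.1062  0.0439] [ 0.5804 -0.1337  0.0251] 0.04013522579417514
```

View pics/w2.png

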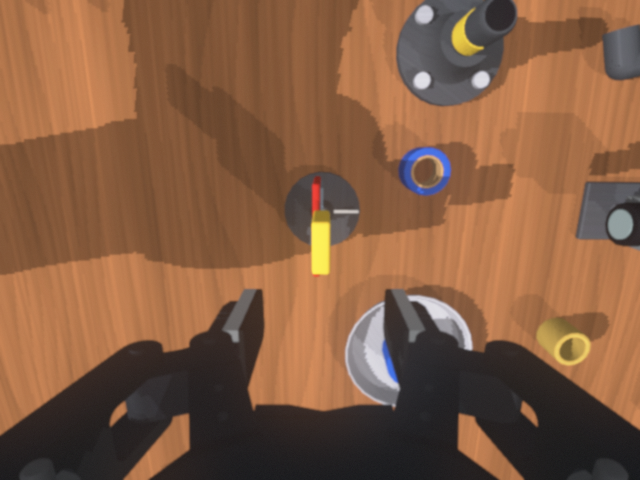

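View pics/s3.png

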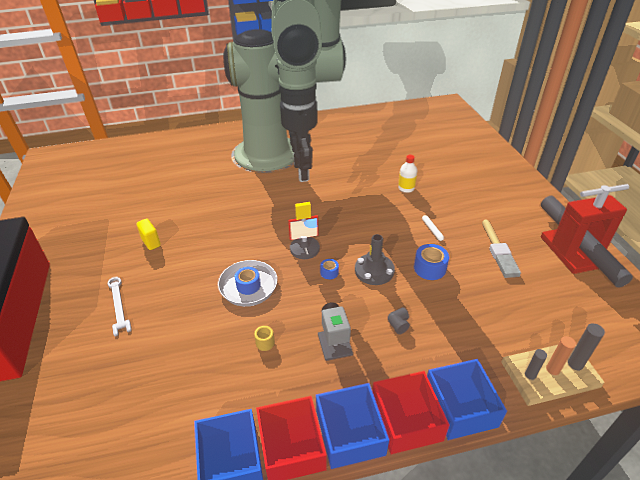

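The wrist view shows the yellow mark on the stub at (465,35), on its -x side. The flange bolts line up with the image axes, so its yaw is about 0. The grip is at (320,243) between the fingers, and the scene view shows the roll flat in the dish at (247,281). The sight line to the mark lies at about 53.7°, so the mirror has to turn about 0.468 rad. Next I'll grasp the grip.

Call:
{"method": "arm_command", "body": {"series": [[[0,0.001,-0.035],[0,0,0],50],[[0,0.001,-0.07],[0,0,0],50],[[0,0.001,-0.095],[0,0,0],50],[[0,0.001,-0.112],[0,0,0],50],[[0,0.001,-0.118],[0,0,0],50],[[0,0.001,-0.118],[0,0,0],50],[[0,0.001,-0.118],[0,0,0],0],[[0,0.001,-0.118],[0,0,0],0],[[0,0.001,-0.118],[0,0,0],0],[[0,0.001,-0.118],[0,0,0],0],[[0,0.001,-0.118],[0,0,0],0],[[0,0.001,-0.118],[0,0,0],0],[[0,0.001,-0.118],[0,0,0],0],[[0,0.001,-0.118],[0,0,0],0]], "squeeze": 40}}

```text
t: 8.52
eef_pos: [0.4834, 0.0246, 0.1144]
eef_rot: [0.707, 0.707, -0.001, -0.0]
contact_force: [-6.9, -2.0, 7.0]
width: 0.139
finger_force: 40.8
```

To row units: 0.468 rad / 2 = 0.234.

Call:
{"method": "arm_command", "body": {"series": [[[0,0,0],[0,0,0.03],0],[[0,0,0],[0,0,0.07],0],[[0,0,0],[0,0,0.11],0],[[0,0,0],[0,0,0.15],0],[[0,0,0],[0,0,0.19],0],[[0,0,0],[0,0,0.22],0],[[0,0,0],[0,0,0.234],0],[[0,0,0],[0,0,0.234],0],[[0,0,0],[0,0,0.234],0]]}}

```text
t: 9.27
eef_pos: [0.4831, 0.0245, 0.1144]
eef_rot: [0.524, 0.852, -0.001, -0.001]
contact_force: [-7.9, -1.4, 7.9]
width: 0.136
finger_force: 40.9
```

```bash
python3 - <<'E'
from m import *
np.set_printoptions(suppress=True,precision=4)
for i in range(4):
    p,d,c=look('scene','s4'); s=ctrl.get_state(); y=R.from_quat(s['eef_rot']).as_matrix()[:,1];print(np.degrees(np.arctan2(y[1],y[0])),s['eef_pos'],s['contact_force'],s['torque'])
W=cloud(p,d,c)
# mirror frame red, z 30..105, angle by line fit
for n in('s3','s4'):
    p,d,c=load(n);W=cloud(p,d,c);h=cv2.cvtColor(p,cv2.COLOR_RGB2HSV)
    m=((h[...,0]<8)|(h[...,0]>172))&(h[...,1]>120);q=W[m];q=q[(np.hypot(q[:,0]-.4845,q[:,1]-.0238)<.05)&(q[:,2]>.03)]
    vx=cv2.fitLine(q[:,:2].astype(np.float32),cv2.DIST_HUBER,0,.001,.001).ravel();print(n,len(q),np.degrees(np.arctan2(vx[1],vx[0])),vx[2:])
cv2.imwrite('pics/s4c.png',cv2.resize(p[190:290,240:400,::-1],(800,500),interpolation=cv2.INTER_CUBIC))
p,d,c=look('wrist','w4');cv2.imwrite('pics/w4.png',p[:,:,::-1])
W=cloud(p,d,c);h=cv2.cvtColor(p,cv2.COLOR_RGB2HSV);m=((h[...,0]<8)|(h[...,0]>172))&(h[...,1]>120);q=W[m];q=q[(np.hypot(q[:,0]-.4845,q[:,1]-.0238)<.05)&(q[:,2]>.03)]
if len(q)>9:
    vx=cv2.fitLine(q[:,:2].astype(np.float32),cv2.DIST_HUBER,0,.001,.001).ravel();print('w4',len(q),np.degrees(np.arctan2(vx[1],vx[0])))
# lens/camera body from wrist clouds
p,d,c=load('w2');W=cloud(p,d,c)
for a,b in((.02,.06),(.06,.1)):
    q=box(W,.775,.023,.06,a,b);print('cam',len(q),q.min(0) if len(q) else'',q.max(0) if len(q) else'')
E
```

```text
26.79933862829213 [0.4831 0.0245 0.1144] [-8.8034 -0.6448  8.5775] [-0.2365  1.4103 -0.0196]
26.801184123867586 [0.483  0.0245 0.1144] [-9.0265 -2.9614  8.0512] [-0.2075  1.4249 -0.0382]
26.798751141231577 [0.4831 0.0245 0.1144] [-9.015  -1.2991  8.1036] [-0.3257  1.4519 -0.077 ]
26.79800394573275 [0.483  0.0245 0.1143] [-8.0486 -1.8267  8.1085] [-0.2335  1.4399 -0.057 ]
s3 93 89.023895 [0.4814 0.0285]
s4 66 -64.01357 [0.4907 0.0037]
w4 799 -64.919495
cam 241 [0.7432 0.0089 0.0475] [0.7699 0.0465 0.0599]
cam 1223 [0.7421 0.0001 0.0601] [0.7656 0.0464 0.0887]
```

View pics/s4c.png

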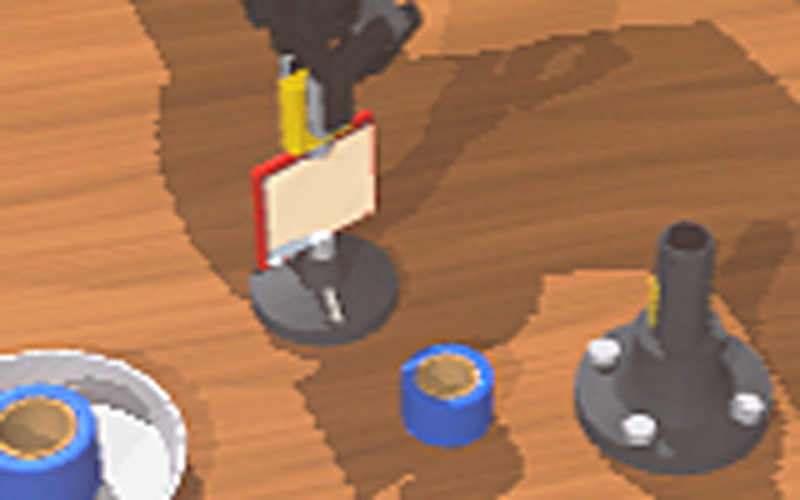

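```bash
python3 - <<'E'
from m import *
for n in('w2','w4'):
    p,d,c=load(n);W=cloud(p,d,c);h=cv2.cvtColor(p,cv2.COLOR_RGB2HSV);m=((h[...,0]<8)|(h[...,0]>172))&(h[...,1]>120)
    m&=(np.hypot(W[...,0]-.4845,W[...,1]-.0238)<.05)
    for a,b in((.03,.12),(.094,.106),(.04,.09)):
        q=W[m&(W[...,2]>a)&(W[...,2]<b)]
        if len(q)>9:
            v=cv2.fitLine(q[:,:2].astype(np.float32),cv2.DIST_HUBER,0,.001,.001).ravel();t=np.sign(v[1])
            print(n,a,len(q),np.degrees(np.arctan2(t*v[1],t*v[0]))-90,v[2:],np.ptp(q,axis=0),cv2.minAreaRect((q[:,:2]*1000).astype(np.float32)))
# stub axis in w4 and w2: shaft points between z .055 and .105, fit radius 13.5 circle
for n in('w2','w4','s3','s4','s1'):
    p,d,c=load(n);W=cloud(p,d,c);q=box(W,.602,.172,.022,.058,.104)
    if len(q)>30:
        s=least_squares(lambda a:np.hypot(q[:,0]-a[0],q[:,1]-a[1])-.0135,[.602,.172],loss='soft_l1',f_scale=.001).x;print(n,len(q),s)
    q=box(W,.4845,.0238,.045,.003,.016)
    if len(q)>30:
        s=least_squares(lambda a:np.maximum(np.hypot(q[:,0]-a[0],q[:,1]-a[1])-.038,0)+0*a[0],[.4845,.0238]).x;print('  foot',len(q),s)
E
```

```text
w2 0.03 263 -0.41564178 [0.4812699  0.05142051] [0.00611615 0.07360823 0.05828057] ((481.0313720703125, 24.42181968688965), (73.60086059570312, 5.979822635650635), 89.46038818359375)
w2 0.094 220 -0.5790863 [0.4810276  0.05032338] [0.00611615 0.07356989 0.00869974] ((480.09161376953125, 24.451021194458008), (73.50618743896484, 5.983259201049805), 87.90421295166016)
w2 0.04 39 81.295074 [0.48193854 0.06080808] [0.00543706 0.00179362 0.04332779] ((481.57598876953125, 60.487518310546875), (1.5561434030532837, 5.467077732086182), 83.99442291259766)
w4 0.03 799 25.080498 [0.4682028  0.04824148] [0.01327456 0.02209412 0.06223074] ((469.692138671875, 45.21712112426758), (5.786596298217773, 23.012405395507812), 26.412893295288086)
w4 0.094 618 26.112305 [0.47001916 0.04446268] [0.0132489  0.02201228 0.00835114] ((469.61700439453125, 45.08531188964844), (5.5347900390625, 22.84313201904297), 26.412893295288086)
w4 0.04 161 -66.67943 [0.4650962  0.05518924] [0.0051078  0.00356548 0.04975194] ((465.0848083496094, 54.59666061401367), (5.67209005355835, 2.0335118770599365), 27.056432723999023)
w2 1119 [0.6017077  0.17183568]
  foot 3249 [0.4853391  0.02406553]
w4 848 [0.60113983 0.17148064]
  foot 6437 [0.48513802 0.02397632]
s3 167 [0.59952572 0.17215394]
  foot 439 [0.48477748 0.02256391]
s4 173 [0.59963914 0.17217141]
  foot 404 [0.48663159 0.02558433]
s1 178 [0.59960207 0.17197177]
  foot 437 [0.48540151 0.02381819]
```

To row units: 0.004 rad / 2 = 0.002.

Call:
{"method": "arm_command", "body": {"series": [[[0,0,0],[0,0,0.002],0],[[0,0,0],[0,0,0.002],0],[[0,0,0],[0,0,0.002],0]]}}

```text
t: 9.77
eef_pos: [0.483, 0.0245, 0.1144]
eef_rot: [0.522, 0.853, -0.001, -0.001]
contact_force: [-7.2, -2.5, 8.3]
width: 0.138
finger_force: 40.9
```

```bash
python3 -c "
from rig import ctrl
print(ctrl.hand_in())"
```

```text
the job is handed in; nothing more can be done
None
```

The job is handed in at about 10 s: the blue roll lies flat in the dish, and the arm holds the mirror grip at about 27° (0.47 rad), the angle I measured from the images for reflecting the mark; no verdict came back.

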